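# Load the block carrier and press its cover on over the dowel

## Task

Lay the loose pink and the loose green cassette flat and straight in the two empty outlines of the near row of the blue carrier, each in front of the cassette of its own colour, and let go of them. Then take the grey cover by its orange grip, set it square over the carrier, feel it about along the slot until its hidden socket drops over the steel dowel, and press it right down on its sprung rails. Finish while still gripping the cover by its grip and holding it pressed fully down; do not let go, and leave the cassettes that are already in and the other things on the bench where they are.

Things in the scene. Friction and masses are not known exactly. Their poses are not given: they have to be found in the camera images.
- carrier_floor (a point): The block carrier, fixed to the bench: blue plate 156 (x) x 120 (y) x 12 mm; the point is the centre of its top face, 12 mm above the bench. x points away from the robot (turned up to 0.3 rad), z up. Four white outlines, each 52 x 40 mm, are painted flat on it, centred at x = -34 (near row) and +34 mm (far row), y = -30 and +30 mm.
- carrier_slot (a point): Middle of the dark slot along the carrier's y, at the plate's centre. A fixed upright steel dowel stands in it, at x = 0; its y is anywhere from -12 to +12 mm and is not reported: see it before the cover hides it, or feel for it. It is 12 mm thick, its tip 36 mm above the plate, the last 5 mm tapering to 6 mm across; foot collar 18 mm wide, 4 mm high.
- rails (a joint): Two sprung aluminium rails that sink as one: bars along the carrier's y, 10 mm wide, 112 mm long, at its x = -67 and +67 mm, tops 28 mm above its plate when up. 0 = up, 0.006 m = fully down (stop). The springs take 5 N to start and 11 N at the stop, including the cover's weight (about 3 N), and push up again when let go.
- cover_socket (a point): The loose cover, 0.24 to 0.36 kg: grey plate 150 (x) x 110 (y) x 8 mm, lying flat on the bench. The point is the mouth of the round socket in the middle of its underside, 15 mm wide, 22 mm deep, closed above, so not visible from above; z up. The socket goes over the dowel; either way round will do.
- cover_grip (a point): Centre of the cover's orange upright grip, a bar 16 mm thick (x), 60 mm long (y), 34 mm high; this point is 43 mm above the underside of the cover, the grip's top is 60 mm above it. A black round hub (48 mm wide, top 26 mm above the underside) carries the grip.
- pink_new: The pink tissue cassette to be loaded; its origin is at the centre of its underside. See point pink_new_mid.
- pink_new_mid (a point): The pink cassette lying loose on the bench to the left of the carrier: flat plastic frame 40 (x) x 28 (y) x 6 mm with a white wax block (24 mm wide in y) on it, 11 mm high in all. The point is its centre, 5.5 mm above its underside; z up. A fixed water bath, up to 0.3 m high, stands farther left (y above 0.2 m): carry round or over it.
- pink_set_mid (a point): The pink cassette that already lies in the far row of the carrier, in the left or the right outline, same shape, its x along the carrier's x; the point is its centre, 5.5 mm above its underside.
- green_new: The green tissue cassette to be loaded; its origin is at the centre of its underside. See point green_new_mid.
- green_new_mid (a point): The green cassette lying loose on the bench to the left of the carrier: flat plastic frame 40 (x) x 28 (y) x 6 mm with a white wax block (24 mm wide in y) on it, 11 mm high in all. The point is its centre, 5.5 mm above its underside; z up. A fixed water bath, up to 0.3 m high, stands farther left (y above 0.2 m): carry round or over it.
- green_set_mid (a point): The green cassette that already lies in the far row of the carrier, in the left or the right outline, same shape, its x along the carrier's x; the point is its centre, 5.5 mm above its underside.
- wax_mid (a point): Bystander: loose cream wax block 32 x 44 x 18 mm near the front edge; the point is its centre.
- stain_jar_mid (a point): Bystander: loose lidded glass jar with pink contents, 55 mm wide, 114 mm high, at the back; the point is its centre.
- glass_mid (a point): Bystander: loose beaker 52 mm wide, 65 mm high, at the back; the point is its centre.
- cover: The cover as a body; origin and axes as point cover_socket.
There are look-alikes about, which are no part of the job. Leave any brown or purple look-alike of the pink_new alone.

How it is judged:
On the way, in this order (a step that is already met when the one before it is completed fails the run):
1. both loose cassettes lie in the near row, each in front of its own colour, let go (x of pink_new_mid in the frame of carrier_floor between -0.042 and -0.026 m and y of pink_new_mid in the frame of pink_set_mid between -0.009 and 0.009 m and z of pink_new_mid in the frame of carrier_floor between 0.002 and 0.009 m and angle between each of pink_new_mid, green_new_mid's own z axis and vertical below 0.1 rad and angle between the x axis of each of pink_new_mid, green_new_mid and the x axis of carrier_floor, either way round below 0.25 rad and distance of each of pink_set_mid, green_set_mid from where it was at the start of the episode below 0.005 m and x of green_new_mid in the frame of carrier_floor between -0.042 and -0.026 m and y of green_new_mid in the frame of green_set_mid between -0.009 and 0.009 m and z of green_new_mid in the frame of carrier_floor between 0.002 and 0.009 m and contact force between the fingers and pink_new below 0.1 N and contact force between the fingers and green_new below 0.1 N), for 0.2 s.
2. the cover's socket has dropped over the dowel: the cover lies square and level on the rails (z of cover_socket in the frame of carrier_floor between 0.015 and 0.031 m and angle between cover_socket's own z axis and vertical below 0.05 rad and angle between the x axis of cover_socket and the x axis of carrier_floor, either way round below 0.15 rad and x of cover_socket in the frame of carrier_floor between -0.006 and 0.006 m and y of cover_socket in the frame of carrier_floor between -0.018 and 0.018 m), for 0.1 s.
At the end, for the whole second after the job is handed in: Cover on the dowel, square to 0.15 rad, level to 0.05, underside under 24.5 mm above the plate, rails sunk over 4 mm, still gripped. New cassettes flat, let go, within 8 mm (x), 9 mm (y), 0.25 rad of their places beside their colour; far ones moved under 5 mm, bystanders under 30 mm (all of step 1 and z of cover_socket in the frame of carrier_floor between 0.015 and 0.0245 m and angle between cover_socket's own z axis and vertical below 0.05 rad and angle between the x axis of cover_socket and the x axis of carrier_floor, either way round below 0.15 rad and x of cover_socket in the frame of carrier_floor between -0.006 and 0.006 m and y of cover_socket in the frame of carrier_floor between -0.018 and 0.018 m and value of joint rails above 0.004 m and contact force between the fingers and cover above 2 N and linear speed of cover below 0.02 m/s and distance of each of wax_mid, stain_jar_mid, glass_mid from where it was at the start of the episode below 0.03 m); the arm keeps its last pose, push and grip.
It fails at once if the wax block is knocked away (30 mm) (distance of wax_mid from where it was at the start of the episode above 0.03 m).
It fails at once if the pink jar is knocked away (30 mm) (distance of stain_jar_mid from where it was at the start of the episode above 0.03 m).
It fails at once if the beaker is knocked away (30 mm) (distance of glass_mid from where it was at the start of the episode above 0.03 m).
It also fails if it takes over 72 s, if anything falls off the work surface, if the arm or the gripper's body presses on something with over 40 N, if the wrist force passes 120 N, or if a joint passes its speed limit or range.

## Robot

A 6-joint arm with a two-finger parallel gripper is mounted at the origin on a cart in front of the work surface, level with it; the furniture and walls round the work are solid. World frame = base frame: x ahead of the robot, y to its left, z up, the work surface at z = 0. Lengths are in m, angles in rad, forces in N, time in s.
With the tool pointing down it reaches from about 0.225 to 0.875 m from the base axis. Payload 3.4 kg.
Tool frame: the origin (TCP) lies between the finger pads; the fingertips stand 19 mm ahead of it and the grasp point (between the pads) is the TCP; z points along the fingers, y is the line along which they close (so a half turn about z gives the same grasp; the last joint's range is limited). The gripper opens to 85 mm and grips with 20 to 120 N. Pads are 22 mm wide; open, the fingers measure 114 mm over their backs; the gripper's body (76 mm by 85 mm) begins 54 mm behind the grasp point. The pads swing forward as they close: fully open they stand 13 mm farther back than shut.
Start: joints at [1.067, 0.276, 1.505, -0, 1.361, -0.121], TCP at [0.215, 0.533, 0.25] pointing down, gripper open.
Joint ranges: [-2.89, 2.89], [-0.75, 2.08], [0.22, 2.7], [-1.18, 4.32], [0.11, 2.71], [-2.7, 2.7]. Speed limits (rad/s): [2.57, 2.57, 3.14, 3.14, 3.14, 3.14].

## Interface

Orientations are given as a unit quaternion [w, x, y, z].
In Python, from rig import get_state, imaging, ticket gives the robot as it stands. The module is installed in compiled form; this text tells all that it offers.
- The arm moves only by the shell command python3 -m inch 'ROWS' [FORCE]. ROWS is JSON, a list of rows, each an object with "claw": the opening, from -1 (shut) to 1 (fully open); "travel": the shift along the world's x, y, z in units of 200 mm (1.0 is 200 mm), a list of three; "turn": the turn about the world's z in units of 180 degrees (1.0 is 180 degrees). A call has 1 to 5 rows; each row is the pose to reach, as a shift and turn from the pose commanded when the call began, turning the shorter way round; what a row does not reach only later rows make up. A row lasts 1/10 s, in which the tool goes at most 50 mm and 8.59 degrees, less where a joint would pass 70% of its speed; a pose out of reach is approached as far as the arm can. A call with a number of a shift or a turn outside -1 to 1 is refused whole. A call with a gripper value outside its range is refused whole. The fingers move at their own pace and stop on an object; FORCE is the grip in N (left out, the last holds). Time passes only in rows, so rows that repeat a pose let the fingers close. It gives the time, the measured TCP pose, the force, the opening and the grip force at its end, in the units of the state.
- get_state(): the state, without advancing time (a new reading comes with each control period).
- imaging.get_image(name): name is "scene" or "top" or "wrist"; returns the picture (480x640x3 uint8, red, green, blue); there is no depth.
- imaging.camera_params(name): a dict with "camera_matrix" (3x3 intrinsics, pixels), "cam_to_world" (4x4, takes a point from camera to world coordinates); the wrist camera has in their place "T_tool_cam" (4x4, takes a point from camera to tool coordinates, whose origin is the TCP and whose axes are the flange's). Camera axes: x right, y down, z forward; pixel columns grow to the right and rows downward; lengths in m; the calibration is good to about 2 mm. A picture is of the moment at which its call begins: read the wrist's pose just before it. camera_params takes no time and is no camera call.
- ticket.sign_off(): hands the job in; it is judged then, once.
The state is a dict: "clock": time; "qpos": joint angles; "qd": joint speeds; "effort": joint torques, N m; "position": TCP position; "ee_rot": TCP orientation; "contact_force": force on the tool from outside, world axes, zero at the start; "moment": the same for the moment, N m; "width": finger opening in m; "gripper_force": force on a finger pad.
Only numpy, scipy, OpenCV 4.12 (cv2) and the standard library are available. Lean on these libraries where they do the work, as an engineer would, in place of code of your own. Each camera call takes 0.05 s, during which the arm holds its last target. There are 200 camera calls.

## Working session

There is one attempt and no reset: what is moved stays moved. The work goes in short steps, Python scripts to look and compute and a shell command to move; the robot and the scene stay as the last step left them, time stands still between calls to the robot, and variables do not carry over. Pictures are saved under pics/ and viewed, at most 10 in all, crops included, and the job is handed in when it is done.

```bash
mkdir -p pics; python3 - <<'E'
from rig import get_state, imaging
import cv2,numpy as np
s=get_state();print(s)
for n in ["top","scene","wrist"]:
    im=imaging.get_image(n);cv2.imwrite(f"pics/{n}0.png",im[:,:,::-1])
    p=imaging.camera_params(n);print(n,{k:np.round(v,4).tolist() for k,v in p.items()})
E
```

```text
{'clock': 0.0, 'qpos': array([ 1.06699533e+00,  2.76596597e-01,  1.50619257e+00,  1.86165438e-06,
        1.36070173e+00, -1.20997772e-01]), 'qd': array([-0.00038394, -0.00048942, -0.00017061, -0.00023958, -0.00071891,
        0.00044112]), 'effort': array([ 5.36019706e-04, -4.16772366e+01, -2.45806700e+01, -4.01879106e-04,
        1.11515424e-02, -2.55236046e-05]), 'position': array([0.21452393, 0.53291904, 0.24941509]), 'ee_rot': array([-2.92571179e-04,  1.90235205e-01,  9.81738084e-01, -9.02901437e-04]), 'contact_force': array([-0.07771185,  0.15747775, -0.88060723]), 'moment': array([0.0122655 , 0.04221296, 0.01474965]), 'gripper_force': 0.0, 'width': 0.08544338187679981}
top {'camera_matrix': [[597.4664, 0.0, 310.0003], [0.0, 597.4664, 243.4847], [0.0, 0.0, 1.0]], 'cam_to_world': [[-0.0259, -0.9902, 0.1374, 0.4357], [-0.9997, 0.0255, -0.005, -0.0492], [0.0015, -0.1375, -0.9905, 1.2886], [0.0, 0.0, 0.0, 1.0]]}
scene {'camera_matrix': [[591.4655, 0.0, 316.8132], [0.0, 591.4655, 240.3625], [0.0, 0.0, 1.0]], 'cam_to_world': [[-0.7954, -0.475, 0.3765, 0.2367], [-0.606, 0.6133, -0.5065, 0.3822], [0.0097, -0.631, -0.7757, 0.7984], [0.0, 0.0, 0.0, 1.0]]}
wrist {'camera_matrix': [[426.4107, 0.0, 319.3707], [0.0, 426.4107, 243.4177], [0.0, 0.0, 1.0]], 'T_tool_cam': [[-0.0004, -0.9546, -0.2978, 0.0752], [1.0, -0.0003, -0.0003, -0.0009], [0.0002, -0.2978, 0.9546, -0.1233], [0.0, 0.0, 0.0, 1.0]]}
```

View pics/top0.png

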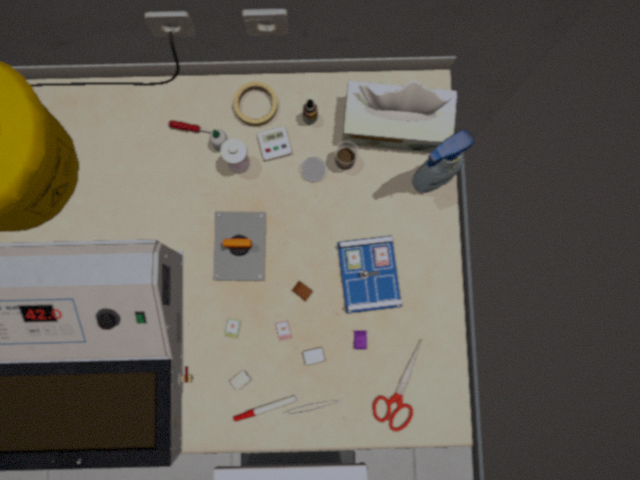

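View pics/scene0.png

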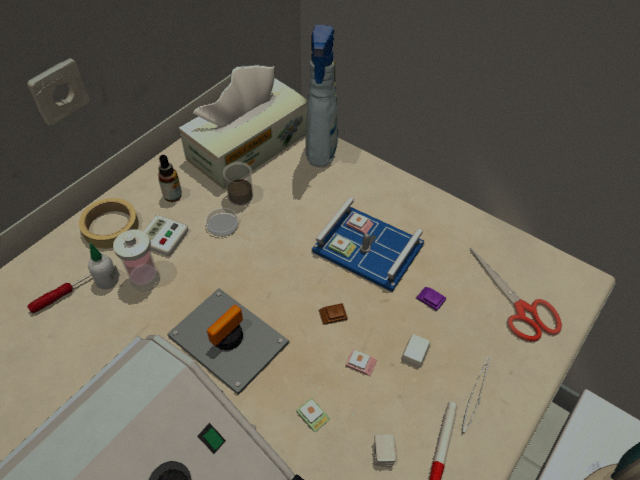

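The top view shows loose pink at about (284,329) and loose green at (233,327). Their look-alikes are brown (302,290) and purple (361,340). The carrier is at (369,274), with green set left (355,260) and pink set right (382,257). The cover is at (240,246). I'll measure these and confirm the cassettes in an enlarged crop.

```bash
cat > h.py <<'E'
import cv2,numpy as np
from rig import get_state, imaging
from scipy.spatial.transform import Rotation as R
def cam(n,s=None):
    p=imaging.camera_params(n);K=p["camera_matrix"]
    if n!="wrist": return K,np.array(p["cam_to_world"])
    s=s or get_state();w,x,y,z=s["ee_rot"];T=np.eye(4);T[:3,:3]=R.from_quat([x,y,z,w]).as_matrix();T[:3,3]=s["position"]
    return K,T@np.array(p["T_tool_cam"])
def cast(c,uv,z):
    K,T=c;d=T[:3,:3]@np.linalg.solve(K,[uv[0],uv[1],1.]);o=T[:3,3];return o+d*(z-o[2])/d[2]
def proj(c,P):
    K,T=c;q=K@(T[:3,:3].T@(np.array(P)-T[:3,3]));return q[:2]/q[2]
def blobs(im,lo,hi,amin=30,roi=None):
    m=cv2.inRange(cv2.cvtColor(im,cv2.COLOR_RGB2HSV),np.array(lo),np.array(hi))
    if roi: 
        k=np.zeros_like(m);k[roi[1]:roi[3],roi[0]:roi[2]]=255;m&=k
    m=cv2.morphologyEx(m,cv2.MORPH_CLOSE,np.ones((3,3)))
    cs=cv2.findContours(m,cv2.RETR_EXTERNAL,cv2.CHAIN_APPROX_NONE)[0]
    return sorted([c for c in cs if cv2.contourArea(c)>=amin],key=cv2.contourArea,reverse=True)
def rect(c,cnt,z):
    "min-area rectangle of a contour cast on plane z: centre, sides, angle of long side (deg)"
    P=np.array([cast(c,u,z)[:2] for u in cnt[:,0]]);(cx,cy),(w,h),a=cv2.minAreaRect((P*1000).astype(np.float32))
    if w<h:w,h,a=h,w,a+90
    return round(cx,1),round(cy,1),round(w,1),round(h,1),round((a+90)%180-90,1)
E
python3 - <<'E'
from h import *
im=cv2.imread("pics/top0.png")[:,:,::-1].copy();c=cam("top")
for n,lo,hi,z,roi in [("blue",(100,120,60),(125,255,255),.012,(330,230,410,320)),("grey",(0,0,60),(180,45,150),.008,(205,205,275,290)),("orange",(5,170,100),(18,255,255),.06,(205,205,275,290))]:
    for b in blobs(im,lo,hi,100,roi)[:2]: print(n,rect(c,b,z))
for n,u in dict(pink=(284,329),green=(233,327),gs=(355,260),ps=(382,257),brown=(302,290),purple=(361,340),w1=(313,356),w2=(240,380),bathcorner=(182,250)).items(): print(n,np.round(cast(c,u,.006),3))
for z in (.1,.2,.3):print(z,[np.round(cast(c,u,z),3) for u in((150,245),(165,465),(182,255))])
cr=cv2.resize(im[215:400,210:420],None,fx=3.2,fy=3.2,interpolation=cv2.INTER_CUBIC);cv2.imwrite("pics/crop1.png",cr[:,:,::-1])
E
```

```text
blue (546.2, -179.7, 125.5, 115.2, 5.2)
blue (578.5, -177.5, 57.3, 15.8, 4.9)
grey (612.4, 97.1, 153.6, 114.3, -2.0)
orange (613.2, 97.0, 56.1, 16.8, 88.5)
pink [0.432 0.004 0.006]
green [0.439 0.113 0.006]
gs [ 0.575 -0.152  0.006]
ps [ 0.58  -0.21   0.006]
brown [ 0.513 -0.036  0.006]
purple [ 0.404 -0.158  0.006]
w1 [ 0.374 -0.056  0.006]
w2 [0.328 0.099 0.006]
bathcorner [0.607 0.221 0.006]
0.1 [array([0.606, 0.266, 0.1  ]), array([0.181, 0.233, 0.1  ]), array([0.584, 0.202, 0.1  ])]
0.2 [array([0.591, 0.239, 0.2  ]), array([0.202, 0.209, 0.2  ]), array([0.571, 0.18 , 0.2  ])]
0.3 [array([0.577, 0.213, 0.3  ]), array([0.224, 0.185, 0.3  ]), array([0.559, 0.159, 0.3  ])]
```

View pics/crop1.png

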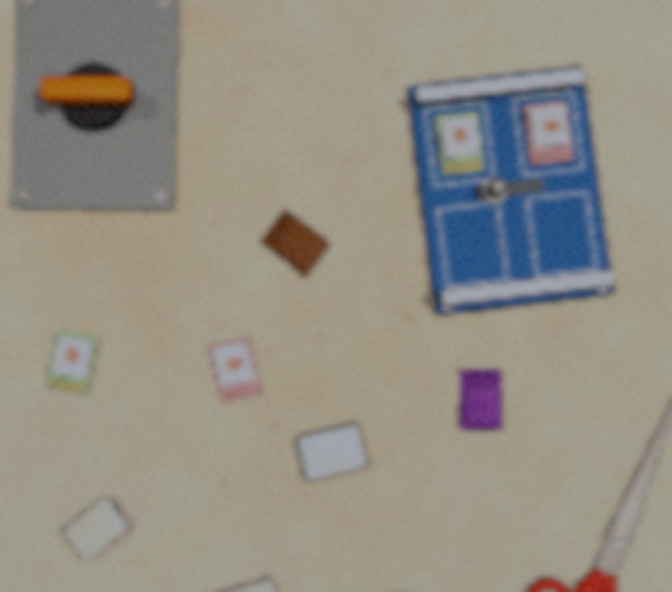

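View pics/wrist0.png

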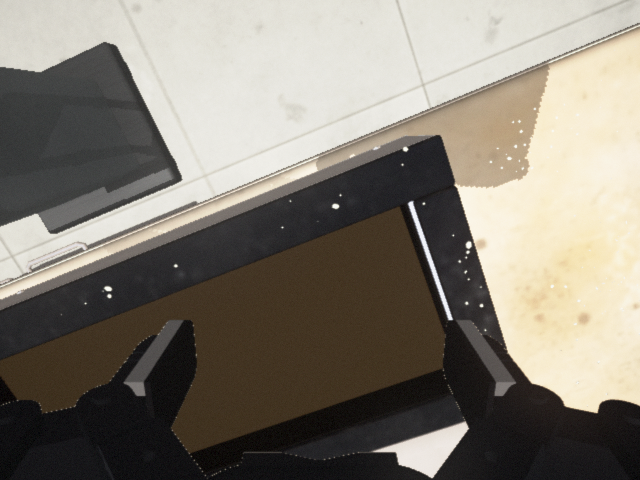

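Confirmed: pink (235,368 in the crop) and green (72,360) are cassettes with white wax. Brown and purple are the wrong colours, and the two plain white blocks are not cassettes. The wrist view shows the tool standing above the bath's basin. I'll go up and over.

```bash
python3 -m inch '[{"claw":1,"travel":[0,0,0.25],"turn":0},{"claw":1,"travel":[0,0,0.5],"turn":0},{"claw":1,"travel":[0,0,0.7],"turn":0.03},{"claw":1,"travel":[0.1,-0.2,0.7],"turn":0.06},{"claw":1,"travel":[0.2,-0.4,0.7],"turn":0.1}]'
python3 -m inch '[{"claw":1,"travel":[0.1,-0.2,0],"turn":0.02},{"claw":1,"travel":[0.2,-0.4,0],"turn":0.02},{"claw":1,"travel":[0.3,-0.6,0],"turn":0.02},{"claw":1,"travel":[0.4,-0.8,0],"turn":0.02},{"claw":1,"travel":[0.5,-1,0],"turn":0.02}]'
python3 -m inch '[{"claw":1,"travel":[0.1,-0.2,0],"turn":0},{"claw":1,"travel":[0.2,-0.4,-0.1],"turn":0},{"claw":1,"travel":[0.3,-0.6,-0.3],"turn":0},{"claw":1,"travel":[0.35,-0.9,-0.5],"turn":0},{"claw":1,"travel":[0.35,-0.95,-0.5],"turn":0}]'
```

```text
clock: 0.65
position: [0.2552, 0.4535, 0.3914]
ee_rot: [0.001, 0.031, 1.0, 0.001]
contact_force: [0.2, 0.5, -1.2]
width: 0.0854
gripper_force: 0.0
clock: 1.15
position: [0.355, 0.2517, 0.3902]
ee_rot: [0.0, 0.003, 1.0, 0.0]
contact_force: [0.9, 0.7, -0.3]
width: 0.0853
gripper_force: 0.0
clock: 1.65
position: [0.4241, 0.0615, 0.288]
ee_rot: [-0.001, 0.003, 1.0, -0.0]
contact_force: [0.8, 0.5, 0.2]
width: 0.0854
gripper_force: 0.0
```

```bash
python3 -m inch '[{"claw":1,"travel":[0,0,0],"turn":0},{"claw":1,"travel":[0,0,0],"turn":0}]' >/dev/null; python3 - <<'E'
from h import *
s=get_state();im=imaging.get_image("wrist");cv2.imwrite("pics/w1.png",im[:,:,::-1]);c=cam("wrist",s);print(s["position"])
for n,lo,hi,z,a in [("blue",(100,120,50),(125,255,255),.012,500),("pinkish",(168,50,90),(180,255,255),.006,40),("pinkish",(0,50,90),(6,160,255),.006,40),("green",(30,50,60),(60,255,255),.006,40),("orange",(5,190,100),(18,255,255),.06,100)]:
    for b in blobs(im,lo,hi,a)[:8]: print(n,b[:,0].mean(0).round(),rect(c,b,z))
E
```

```text
[0.42458184 0.06296511 0.28992009]
blue [ 55. 310.] (556.6, -203.4, 124.3, 65.5, 5.1)
blue [108. 280.] (509.6, -153.0, 48.1, 36.8, 5.5)
blue [ 50. 286.] (517.2, -212.6, 44.0, 36.7, 5.5)
blue [128. 305.] (528.6, -128.2, 101.1, 52.2, -20.9)
blue [ 94. 357.] (600.0, -176.6, 79.7, 49.2, -31.4)
pinkish [495. 108.] (348.7, 222.7, 37.5, 7.3, 2.3)
pinkish [267. 200.] (430.4, 7.9, 39.7, 28.2, 12.7)
pinkish [ 69. 341.] (587.5, -213.2, 41.5, 30.4, 1.8)
green [373. 207.] (437.8, 115.0, 40.2, 28.8, -11.6)
green [124. 332.] (577.2, -152.3, 31.9, 30.1, 3.5)
orange [358. 393.] (612.1, 97.8, 56.5, 14.1, 87.7)
```

View pics/w1.png

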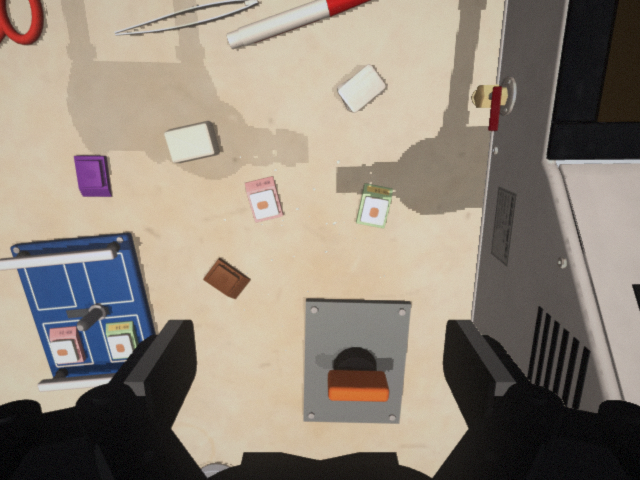

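The wrist view shows pink at (265,200), green at (375,205), the brown and purple look-alikes, the carrier at lower left, and the grip at (358,385). The measured sizes match (40x28). Pick pink first.

```bash
python3 -m inch '[{"claw":0.4,"travel":[0.01,-0.1,-0.2],"turn":0.036},{"claw":0.4,"travel":[0.029,-0.2,-0.4],"turn":0.072},{"claw":0.4,"travel":[0.029,-0.275,-0.6],"turn":0.072},{"claw":0.4,"travel":[0.029,-0.275,-0.8],"turn":0.072},{"claw":0.4,"travel":[0.029,-0.275,-1.0],"turn":0.072}]' 40
python3 -m inch '[{"claw":0.4,"travel":[0,0,-0.1],"turn":0},{"claw":0.4,"travel":[0,0,-0.2],"turn":0},{"claw":0.4,"travel":[0,0,-0.25],"turn":0},{"claw":0.4,"travel":[0,0,-0.28],"turn":0},{"claw":0.4,"travel":[0,0,-0.28],"turn":0}]'
```

```text
clock: 2.4
position: [0.4318, 0.0094, 0.0901]
ee_rot: [0.002, -0.111, 0.994, -0.0]
contact_force: [0.5, -0.4, -0.4]
width: 0.0597
gripper_force: 0.0
clock: 2.9
position: [0.431, 0.009, 0.0345]
ee_rot: [0.0, -0.111, 0.994, 0.0]
contact_force: [-0.5, -0.0, -0.2]
width: 0.0596
gripper_force: 0.0
```

```bash
python3 -m inch '[{"claw":0.4,"travel":[-0.002,-0.005,-0.04],"turn":0},{"claw":0.4,"travel":[-0.002,-0.005,-0.066],"turn":0},{"claw":0.4,"travel":[-0.002,-0.005,-0.066],"turn":0},{"claw":-1,"travel":[-0.002,-0.005,-0.066],"turn":0},{"claw":-1,"travel":[-0.002,-0.005,-0.066],"turn":0}]' 30
python3 -m inch '[{"claw":-1,"travel":[0,0,0],"turn":0},{"claw":-1,"travel":[0,0,0],"turn":0},{"claw":-1,"travel":[0,0,0],"turn":0},{"claw":-1,"travel":[0,0,0],"turn":0}]'
```

```text
clock: 3.4
position: [0.4304, 0.0073, 0.0213]
ee_rot: [0.0, -0.11, 0.994, -0.0]
contact_force: [0.6, 0.5, 0.6]
width: 0.0315
gripper_force: 0.0
clock: 3.8
position: [0.4305, 0.0073, 0.0215]
ee_rot: [0.0, -0.11, 0.994, -0.0]
contact_force: [-1.2, -0.3, 6.3]
width: 0.0269
gripper_force: 29.9
```

```bash
python3 -m inch '[{"claw":-1,"travel":[0,0,0.15],"turn":0},{"claw":-1,"travel":[0,0,0.4],"turn":0},{"claw":-1,"travel":[0,-0.2,0.6],"turn":-0.041},{"claw":-1,"travel":[0.05,-0.45,0.75],"turn":-0.041},{"claw":-1,"travel":[0.1,-0.65,0.75],"turn":-0.041}]'
python3 -m inch '[{"claw":-1,"travel":[0,-0.25,0],"turn":0},{"claw":-1,"travel":[0,-0.29,0],"turn":0},{"claw":-1,"travel":[0,-0.29,0],"turn":0},{"claw":-1,"travel":[0,-0.29,0],"turn":0}]'
python3 - <<'E'
from h import *
s=get_state();im=imaging.get_image("wrist");cv2.imwrite("pics/w2.png",im[:,:,::-1]);c=cam("wrist",s);print(s["position"],s["ee_rot"])
for n,lo,hi,z,a in [("blue",(100,120,50),(125,255,255),.012,200),("white",(0,0,170),(180,40,255),.012,100),("pinkish",(168,50,90),(180,255,255),.018,40),("green",(30,50,60),(60,255,255),.018,40)]:
    for b in blobs(im,lo,hi,a)[:8]: print(n,b[:,0].mean(0).round(),rect(c,b,z))
E
```

```text
clock: 4.3
position: [0.4504, -0.1188, 0.1737]
ee_rot: [0.003, -0.047, 0.999, -0.001]
contact_force: [1.7, 0.3, -0.4]
width: 0.027
gripper_force: 29.9
clock: 4.7
position: [0.4483, -0.1746, 0.1697]
ee_rot: [-0.001, -0.046, 0.999, 0.001]
contact_force: [0.7, -0.3, -0.7]
width: 0.0272
gripper_force: 29.9
[ 0.44830309 -0.17463038  0.16970829] [-7.90047060e-04 -4.56098985e-02  9.98958464e-01  1.04883286e-03]
blue [307. 416.] (593.3, -170.4, 72.6, 53.9, -84.9)
blue [315. 258.] (473.7, -181.8, 108.7, 13.4, -84.8)
blue [252. 304.] (515.2, -214.9, 32.8, 32.7, 5.2)
blue [226. 322.] (527.6, -236.3, 53.8, 7.3, 5.3)
white [ 81. 223.] (474.5, -337.4, 139.0, 84.8, -9.3)
white [171.  44.] (361.2, -271.1, 84.3, 81.6, 5.2)
white [519. 133.] (375.4, -54.0, 41.1, 27.6, -79.7)
white [ 85. 365.] (572.7, -340.4, 66.6, 57.3, -9.0)
white [176. 341.] (547.2, -272.1, 55.6, 52.5, -27.3)
white [279.  45.] (338.4, -212.1, 50.7, 21.4, -35.5)
white [332. 403.] (584.4, -147.5, 39.3, 38.7, 6.4)
white [302. 384.] (571.9, -176.4, 80.7, 34.1, -41.3)
pinkish [319. 286.] (490.0, -172.7, 11.4, 8.8, 86.3)
pinkish [342. 289.] (490.3, -156.6, 13.0, 10.0, -44.2)
green [343. 392.] (575.4, -146.4, 41.0, 28.0, 5.4)
```

View pics/w2.png

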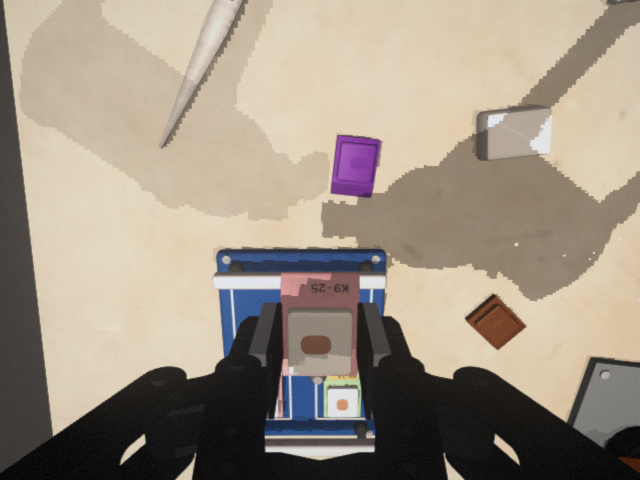

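The wrist view shows pink held square (315,325) above the carrier. The carrier centre comes out at (546.3,-179.7) mm with yaw 5.35°, and both views agree. The right near outline centre is (515.2,-212.8) and the left is (509.6,-153.0).

```bash
python3 -m inch '[{"claw":-1,"travel":[0.15,-0.1,0],"turn":0},{"claw":-1,"travel":[0.3,-0.19,-0.1],"turn":0},{"claw":-1,"travel":[0.335,-0.191,-0.3],"turn":0},{"claw":-1,"travel":[0.335,-0.191,-0.45],"turn":0},{"claw":-1,"travel":[0.335,-0.191,-0.55],"turn":0}]'
python3 -m inch '[{"claw":-1,"travel":[0,0,-0.06],"turn":0},{"claw":-1,"travel":[0,0,-0.06],"turn":0},{"claw":-1,"travel":[0,0,-0.06],"turn":0}]'
```

```text
clock: 5.25
position: [0.5151, -0.2112, 0.0578]
ee_rot: [-0.002, -0.047, 0.999, 0.001]
contact_force: [-1.0, 0.4, -0.4]
width: 0.0269
gripper_force: 29.9
clock: 5.55
position: [0.5167, -0.2135, 0.0491]
ee_rot: [0.0, -0.046, 0.999, -0.0]
contact_force: [0.2, 0.1, 0.6]
width: 0.0268
gripper_force: 29.9
```

```bash
python3 -m inch '[{"claw":-1,"travel":[-0.006,0.002,-0.04],"turn":0},{"claw":-1,"travel":[-0.006,0.002,-0.076],"turn":0},{"claw":-1,"travel":[-0.006,0.002,-0.076],"turn":0},{"claw":-1,"travel":[-0.006,0.002,-0.076],"turn":0}]'
```

```text
clock: 5.95
position: [0.5147, -0.2137, 0.0332]
ee_rot: [-0.0, -0.046, 0.999, 0.0]
contact_force: [-0.6, -0.2, -0.3]
width: 0.0271
gripper_force: 33.4
```

```bash
python3 -m inch '[{"claw":0.1,"travel":[0,0,0],"turn":0},{"claw":0.1,"travel":[0,0,0],"turn":0},{"claw":0.1,"travel":[0,0,0.1],"turn":0},{"claw":0.1,"travel":[0,0,0.3],"turn":0},{"claw":0.4,"travel":[0,0.1,0.5],"turn":0}]'
python3 -m inch '[{"claw":0.4,"travel":[-0.05,0.2,0.1],"turn":-0.02},{"claw":0.4,"travel":[-0.1,0.4,0.1],"turn":-0.04},{"claw":0.4,"travel":[-0.15,0.6,0.1],"turn":-0.06},{"claw":0.4,"travel":[-0.2,0.8,0.1],"turn":-0.08},{"claw":0.4,"travel":[-0.25,1,0.1],"turn":-0.094}]'
```

```text
clock: 6.45
position: [0.5149, -0.1952, 0.1339]
ee_rot: [-0.0, -0.045, 0.999, -0.0]
contact_force: [1.7, 0.2, 0.2]
width: 0.0594
gripper_force: 0.0
clock: 6.95
position: [0.4643, 0.0077, 0.1535]
ee_rot: [0.0, 0.103, 0.995, 0.0]
contact_force: [1.1, -0.3, 0.4]
width: 0.0599
gripper_force: 0.0
```

```bash
python3 -m inch '[{"claw":0.4,"travel":[-0.05,0.2,0],"turn":0},{"claw":0.4,"travel":[-0.1,0.4,-0.1],"turn":0},{"claw":0.4,"travel":[-0.132,0.537,-0.3],"turn":0},{"claw":0.4,"travel":[-0.132,0.537,-0.5],"turn":0},{"claw":0.4,"travel":[-0.132,0.537,-0.55],"turn":0}]'
python3 -m inch '[{"claw":0.4,"travel":[0,0,0],"turn":0},{"claw":0.4,"travel":[0,0,0],"turn":0}]'
python3 - <<'E'
from h import *
s=get_state();im=imaging.get_image("wrist");c=cam("wrist",s)
for b in blobs(im,(30,50,60),(60,255,255),40)[:3]: print(b[:,0].mean(0),rect(c,b,.006))
c=cam("top");im=imaging.get_image("top")
for n,lo,hi in [("p",(168,50,90),(180,255,255)),("g",(30,50,60),(60,255,255))]:
  for b in blobs(im,lo,hi,10)[:5]: print(n,b[:,0].mean(0),rect(c,b,.018))
E
```

```text
clock: 7.45
position: [0.4352, 0.1143, 0.0404]
ee_rot: [-0.003, 0.101, 0.995, -0.001]
contact_force: [-1.5, 0.5, 0.4]
width: 0.0596
gripper_force: 0.0
clock: 7.65
position: [0.4399, 0.1134, 0.0443]
ee_rot: [0.001, 0.102, 0.995, 0.0]
contact_force: [-0.1, 0.1, 0.3]
width: 0.0598
gripper_force: 0.0
[324.73879142 296.08187135] (437.0, 115.5, 41.2, 28.4, -11.8)
p [184.01724138 125.81034483] (881.4, 215.1, 63.1, 10.3, 76.9)
p [381.75       263.14285714] (565.8, -207.6, 24.3, 7.9, -83.3)
p [387.         294.62962963] (498.5, -216.2, 25.6, 6.4, 88.5)
```

```bash
python3 -m inch '[{"claw":0.4,"travel":[-0.013,0.009,-0.06],"turn":0},{"claw":0.4,"travel":[-0.013,0.009,-0.115],"turn":0},{"claw":0.4,"travel":[-0.013,0.009,-0.115],"turn":0},{"claw":-1,"travel":[-0.013,0.009,-0.115],"turn":0},{"claw":-1,"travel":[-0.013,0.009,-0.115],"turn":0}]' 30
python3 -m inch '[{"claw":-1,"travel":[0,0,0],"turn":0},{"claw":-1,"travel":[0,0,0],"turn":0},{"claw":-1,"travel":[0,0,0],"turn":0},{"claw":-1,"travel":[0,0,0],"turn":0}]'
```

```text
clock: 8.25
position: [0.4369, 0.1155, 0.0212]
ee_rot: [0.001, 0.102, 0.995, 0.0]
contact_force: [-0.3, 0.5, -0.7]
width: 0.0314
gripper_force: 0.0
clock: 8.65
position: [0.4368, 0.1155, 0.0213]
ee_rot: [0.001, 0.102, 0.995, 0.0]
contact_force: [-0.2, -0.3, 6.1]
width: 0.0269
gripper_force: 29.5
```

```bash
python3 -m inch '[{"claw":-1,"travel":[0,0,0.15],"turn":0},{"claw":-1,"travel":[0,-0.05,0.35],"turn":0.03},{"claw":-1,"travel":[0.1,-0.25,0.5],"turn":0.06},{"claw":-1,"travel":[0.2,-0.47,0.5],"turn":0.094},{"claw":-1,"travel":[0.3,-0.69,0.5],"turn":0.094}]'
python3 -m inch '[{"claw":-1,"travel":[0.03,-0.2,0],"turn":0},{"claw":-1,"travel":[0.06,-0.4,0],"turn":0},{"claw":-1,"travel":[0.064,-0.6,0],"turn":0},{"claw":-1,"travel":[0.064,-0.652,-0.1],"turn":0},{"claw":-1,"travel":[0.064,-0.652,-0.25],"turn":0}]'
python3 -m inch '[{"claw":-1,"travel":[0,0,-0.1],"turn":0},{"claw":-1,"travel":[0,0,-0.1],"turn":0},{"claw":-1,"travel":[0,0,-0.1],"turn":0}]'
```

```text
clock: 9.15
position: [0.4975, -0.0238, 0.1225]
ee_rot: [0.002, -0.047, 0.999, -0.0]
contact_force: [1.6, 0.2, -0.6]
width: 0.0267
gripper_force: 30.0
clock: 9.65
position: [0.5108, -0.1561, 0.0716]
ee_rot: [0.003, -0.044, 0.999, -0.002]
contact_force: [0.1, -0.4, 0.1]
width: 0.0269
gripper_force: 30.0
clock: 9.95
position: [0.5088, -0.1529, 0.0505]
ee_rot: [0.0, -0.046, 0.999, 0.0]
contact_force: [-0.8, 0.0, 0.8]
width: 0.0269
gripper_force: 30.0
```

```bash
python3 -m inch '[{"claw":-1,"travel":[0.004,0,-0.045],"turn":0},{"claw":-1,"travel":[0.004,0,-0.085],"turn":0},{"claw":-1,"travel":[0.004,0,-0.085],"turn":0},{"claw":-1,"travel":[0.004,0,-0.085],"turn":0}]'
python3 -m inch '[{"claw":0.1,"travel":[0,0,0],"turn":0},{"claw":0.1,"travel":[0,0,0],"turn":0},{"claw":0.1,"travel":[0,0,0.1],"turn":0},{"claw":0.1,"travel":[0,0,0.3],"turn":0},{"claw":0.4,"travel":[-0.1,0,0.5],"turn":0}]'
python3 -m inch '[{"claw":0.4,"travel":[-0.25,-0.1,0.15],"turn":0},{"claw":0.4,"travel":[-0.35,-0.15,0.3],"turn":0},{"claw":1,"travel":[-0.35,-0.15,0.3],"turn":0},{"claw":1,"travel":[-0.35,-0.15,0.3],"turn":0}]'
python3 - <<'E'
from h import *
s=get_state();im=imaging.get_image("wrist");cv2.imwrite("pics/w3.png",im[:,:,::-1]);c=cam("wrist",s);print(s["position"],s["ee_rot"])
for n,lo,hi,z,a in [("pinkish",(168,50,60),(180,255,255),.018,40),("pinkish",(0,50,60),(6,160,255),.018,40),("green",(30,50,60),(60,255,255),.018,40)]:
    for b in blobs(im,lo,hi,a)[:8]: print(n,b[:,0].mean(0).round(),rect(c,b,z))
E
```

```text
clock: 10.35
position: [0.5094, -0.1526, 0.0332]
ee_rot: [-0.0, -0.046, 0.999, 0.0]
contact_force: [0.3, 0.6, 0.5]
width: 0.0273
gripper_force: 33.0
clock: 10.85
position: [0.4913, -0.1533, 0.1342]
ee_rot: [0.001, -0.046, 0.999, -0.0]
contact_force: [0.7, 0.3, -0.1]
width: 0.0591
gripper_force: 0.0
clock: 11.25
position: [0.4196, -0.1833, 0.1943]
ee_rot: [0.001, -0.045, 0.999, -0.001]
contact_force: [-0.1, 1.0, -0.9]
width: 0.0846
gripper_force: 0.0
[ 0.41957951 -0.18325489  0.19431375] [ 1.41989008e-03 -4.50516380e-02  9.98983406e-01 -6.98241136e-04]
pinkish [283. 386.] (568.9, -204.6, 22.9, 20.4, -84.8)
pinkish [281. 397.] (579.6, -206.1, 41.6, 27.1, 5.2)
pinkish [276. 326.] (515.0, -214.2, 36.5, 27.4, 5.8)
green [348. 400.] (574.2, -146.7, 41.8, 27.0, 5.7)
green [348. 331.] (509.9, -153.8, 37.2, 27.5, 5.2)
```

View pics/w3.png

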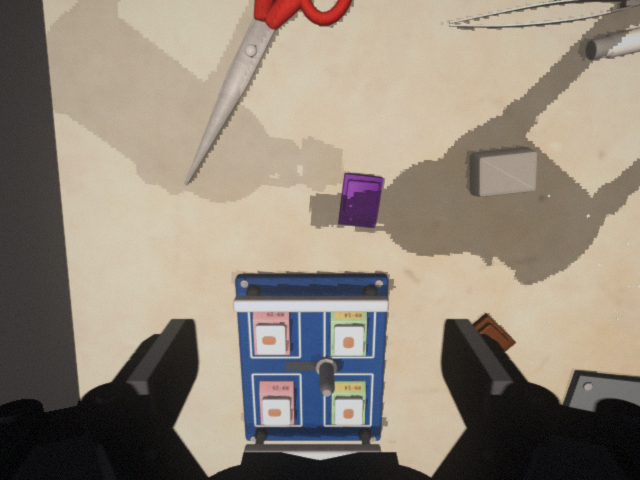

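The view shows both new cassettes lying straight in the near outlines (pink 272,335; green 348,335). The dowel runs from its foot at (323,362) to its tip at (327,388). Now I'll locate the dowel's y.

```bash
python3 - <<'E'
from h import *
import math
c=cam("wrist");y=math.radians(5.35);C=np.array([.5463,-.1797]);ex=np.array([math.cos(y),math.sin(y)]);ey=np.array([-ex[1],ex[0]])
for d in(-12,-6,0,6,12):
    P=C+ey*d/1000;print(d,proj(c,[*P,.014]).round(1),proj(c,[*P,.048]).round(1))
im=cv2.imread("pics/w3.png");g=cv2.cvtColor(im,cv2.COLOR_BGR2GRAY)[350:400,300:350]
for uv,z in(((327,388),.048),((323,366),.014)):print("dowel", np.array([ex,ey])@(cast(c,uv,z)[:2]-C)*1000)
cv2.imwrite("pics/dw.png",cv2.resize(im[345:405,285:365],None,fx=8,fy=8,interpolation=cv2.INTER_CUBIC))
E
```

```text
-12 [296.  368.9] [293.6 395.4]
-6 [303.3 368.9] [301.6 395.4]
0 [310.6 368.8] [309.7 395.4]
6 [318.  368.8] [317.8 395.3]
12 [325.3 368.8] [325.9 395.3]
dowel [-6.37889011 12.81302289]
dowel [-2.65172608 10.12892923]
```

View pics/dw.png

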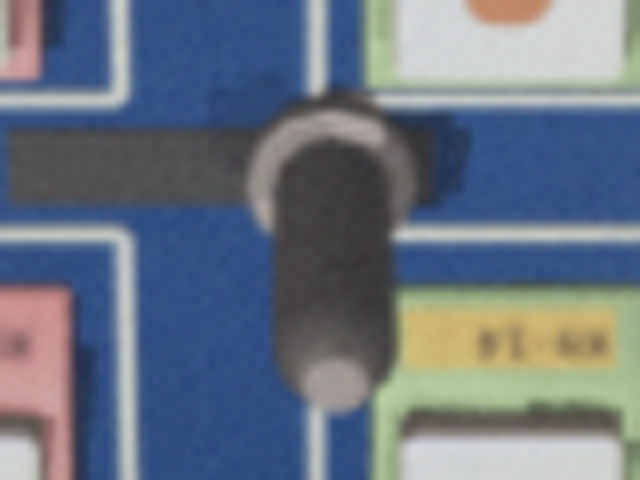

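The dowel tip is at crop (335,384), which is px (327,393), so y is about +12 mm and x about −1 mm in the carrier frame: world (544,-168). Now to the cover grip, tool y along world x.

```bash
python3 -m inch '[{"claw":0.4,"travel":[0.08,0.15,0.05],"turn":-0.045},{"claw":0.4,"travel":[0.16,0.3,0.05],"turn":-0.09},{"claw":0.4,"travel":[0.24,0.45,0.05],"turn":-0.135},{"claw":0.4,"travel":[0.32,0.6,0.05],"turn":-0.18},{"claw":0.4,"travel":[0.4,0.75,0.05],"turn":-0.225}]'
python3 -m inch '[{"claw":0.4,"travel":[0.1,0.12,0],"turn":-0.045},{"claw":0.4,"travel":[0.2,0.24,0],"turn":-0.09},{"claw":0.4,"travel":[0.3,0.36,0],"turn":-0.135},{"claw":0.4,"travel":[0.4,0.5,0],"turn":-0.18},{"claw":0.4,"travel":[0.5,0.6,0],"turn":-0.225}]'
python3 -m inch '[{"claw":0.4,"travel":[0.06,0.05,0],"turn":-0.045},{"claw":0.4,"travel":[0.06,0.05,0],"turn":-0.091},{"claw":0.4,"travel":[0.06,0.05,0],"turn":-0.091},{"claw":0.4,"travel":[0.06,0.05,0],"turn":-0.091}]'
python3 - <<'E'
from h import *
s=get_state();im=imaging.get_image("wrist");cv2.imwrite("pics/w4.png",im[:,:,::-1]);c=cam("wrist",s);print(s["position"],s["ee_rot"],s["qpos"])
for b in blobs(im,(5,190,60),(18,255,255),100)[:3]: print(b[:,0].mean(0).round(),b[:,0].min(0),b[:,0].max(0),rect(c,b,.06))
E
```

```text
clock: 11.8
position: [0.5, -0.0306, 0.2014]
ee_rot: [-0.002, 0.305, 0.952, 0.0]
contact_force: [0.6, -1.0, 0.8]
width: 0.0596
gripper_force: 0.0
clock: 12.3
position: [0.5999, 0.0901, 0.2008]
ee_rot: [-0.002, 0.615, 0.788, -0.001]
contact_force: [-0.4, -0.6, 0.5]
width: 0.0598
gripper_force: 0.0
clock: 12.7
position: [0.6111, 0.0978, 0.2014]
ee_rot: [-0.001, 0.719, 0.695, -0.001]
contact_force: [-0.5, -0.5, -0.9]
width: 0.06
gripper_force: 0.0
[0.61108154 0.09782884 0.20144164] [-0.00099083  0.71880366  0.69521164 -0.00104485] [4.63077391e-02 3.71991948e-01 1.48414694e+00 1.09312140e-04
 1.28833175e+00 7.96428577e-02]
[325. 225.] [313 183] [336 270] (614.5, 100.5, 57.9, 14.6, 87.8)
```

View pics/w4.png

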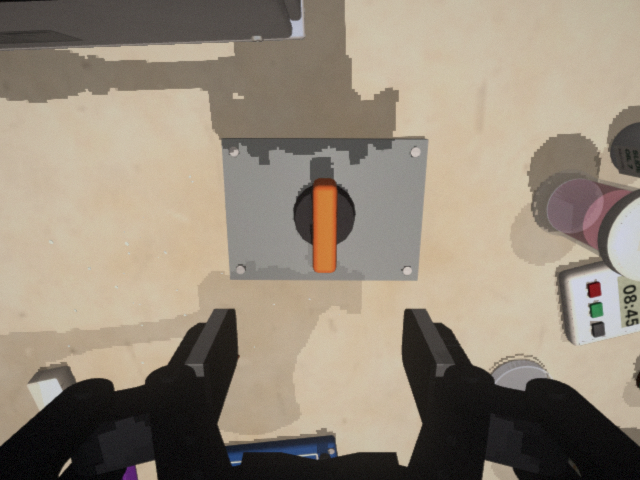

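The view shows the grip at (325,225), upright over the hub, clear of the bath and the jar. Descend and grip.

```bash
python3 -m inch '[{"claw":0.4,"travel":[0.012,0.005,-0.2],"turn":0},{"claw":0.4,"travel":[0.012,0.005,-0.4],"turn":0},{"claw":0.4,"travel":[0.012,0.005,-0.6],"turn":0},{"claw":0.4,"travel":[0.012,0.005,-0.72],"turn":0},{"claw":0.4,"travel":[0.012,0.005,-0.72],"turn":0}]' 100
python3 -m inch '[{"claw":0.4,"travel":[0,0,0],"turn":0}]'
```

```text
clock: 13.25
position: [0.6105, 0.0977, 0.0552]
ee_rot: [-0.003, 0.72, 0.694, -0.003]
contact_force: [-0.7, -0.0, -0.3]
width: 0.0598
gripper_force: 0.0
clock: 13.35
position: [0.6141, 0.098, 0.0594]
ee_rot: [-0.0, 0.72, 0.694, -0.0]
contact_force: [0.4, 0.7, 0.5]
width: 0.0596
gripper_force: 0.0
```

```bash
python3 -m inch '[{"claw":0.4,"travel":[0,0.003,-0.047],"turn":0},{"claw":0.4,"travel":[0,0.003,-0.047],"turn":0},{"claw":-1,"travel":[0,0.003,-0.047],"turn":0},{"claw":-1,"travel":[0,0.003,-0.047],"turn":0},{"claw":-1,"travel":[0,0.003,-0.047],"turn":0}]' 100
python3 -m inch '[{"claw":-1,"travel":[0,0,0],"turn":0},{"claw":-1,"travel":[0,0,0],"turn":0},{"claw":-1,"travel":[0,0,0],"turn":0},{"claw":-1,"travel":[0,0,0],"turn":0}]'
```

```text
clock: 13.85
position: [0.6142, 0.0988, 0.0504]
ee_rot: [0.0, 0.72, 0.694, 0.0]
contact_force: [-0.1, -0.3, 0.3]
width: 0.0168
gripper_force: 0.4
clock: 14.25
position: [0.6143, 0.0988, 0.0506]
ee_rot: [0.0, 0.72, 0.694, 0.0]
contact_force: [-1.1, 0.1, 5.4]
width: 0.0144
gripper_force: 98.7
```

```bash
python3 -m inch '[{"claw":-1,"travel":[0,0,0.1],"turn":0},{"claw":-1,"travel":[0,0,0.25],"turn":0},{"claw":-1,"travel":[0,0,0.45],"turn":0},{"claw":-1,"travel":[-0.03,-0.05,0.55],"turn":0},{"claw":-1,"travel":[-0.08,-0.2,0.55],"turn":0.02}]'
python3 -m inch '[{"claw":-1,"travel":[-0.06,-0.2,0],"turn":0.022},{"claw":-1,"travel":[-0.12,-0.4,0],"turn":0.022},{"claw":-1,"travel":[-0.18,-0.6,0],"turn":0.022},{"claw":-1,"travel":[-0.24,-0.8,0],"turn":0.022},{"claw":-1,"travel":[-0.27,-0.95,0],"turn":0.022}]'
python3 -m inch '[{"claw":-1,"travel":[0,-0.12,-0.05],"turn":0},{"claw":-1,"travel":[0,-0.18,-0.15],"turn":0},{"claw":-1,"travel":[0,-0.18,-0.2],"turn":0},{"claw":-1,"travel":[0,-0.18,-0.2],"turn":0},{"claw":-1,"travel":[0,-0.18,-0.2],"turn":0}]'
```

```text
clock: 14.75
position: [0.6004, 0.0604, 0.163]
ee_rot: [0.002, 0.696, 0.718, 0.003]
contact_force: [0.3, -1.3, -3.0]
width: 0.0144
gripper_force: 98.1
clock: 15.25
position: [0.542, -0.1332, 0.1589]
ee_rot: [-0.001, 0.673, 0.739, -0.001]
contact_force: [-0.3, -0.3, -2.9]
width: 0.0142
gripper_force: 98.0
clock: 15.75
position: [0.5437, -0.1662, 0.1195]
ee_rot: [-0.001, 0.673, 0.74, 0.0]
contact_force: [-0.3, -0.2, -2.8]
width: 0.0141
gripper_force: 97.9
```

```bash
python3 -m inch '[{"claw":-1,"travel":[0.003,-0.008,-0.07],"turn":0},{"claw":-1,"travel":[0.003,-0.008,-0.09],"turn":0},{"claw":-1,"travel":[0.003,-0.008,-0.11],"turn":0},{"claw":-1,"travel":[0.003,-0.008,-0.12],"turn":0},{"claw":-1,"travel":[0.003,-0.008,-0.12],"turn":0}]'
```

```text
clock: 16.25
position: [0.5445, -0.1685, 0.0959]
ee_rot: [0.0, 0.673, 0.74, 0.0]
contact_force: [0.4, 0.7, -2.9]
width: 0.014
gripper_force: 97.9
```

The underside is 2.7 mm below the dowel tip with no contact force, so the socket is already over it. Continue down.

```bash
python3 -m inch '[{"claw":-1,"travel":[0,0,-0.015],"turn":0},{"claw":-1,"travel":[0,0,-0.025],"turn":0},{"claw":-1,"travel":[0,0,-0.03],"turn":0},{"claw":-1,"travel":[0,0,-0.03],"turn":0}]'
python3 -m inch '[{"claw":-1,"travel":[0,0,-0.01],"turn":0},{"claw":-1,"travel":[0,0,-0.02],"turn":0},{"claw":-1,"travel":[0,0,-0.02],"turn":0}]'
```

```text
clock: 16.65
position: [0.5446, -0.1689, 0.0902]
ee_rot: [0.0, 0.673, 0.74, 0.0]
contact_force: [-0.5, 1.6, 2.7]
width: 0.0143
gripper_force: 98.6
clock: 16.95
position: [0.5446, -0.1689, 0.0862]
ee_rot: [0.0, 0.673, 0.74, 0.0]
contact_force: [-2.9, 1.1, 6.0]
width: 0.0149
gripper_force: 99.2
```

```bash
python3 -m inch '[{"claw":-1,"travel":[0,0,-0.008],"turn":0},{"claw":-1,"travel":[0,0,-0.016],"turn":0},{"claw":-1,"travel":[0,0,-0.016],"turn":0},{"claw":-1,"travel":[0,0,-0.016],"turn":0}]'
python3 -m inch '[{"claw":-1,"travel":[0,0,-0.006],"turn":0},{"claw":-1,"travel":[0,0,-0.006],"turn":0},{"claw":-1,"travel":[0,0,-0.006],"turn":0}]'
```

```text
clock: 17.35
position: [0.5446, -0.1689, 0.0845]
ee_rot: [0.001, 0.673, 0.74, 0.0]
contact_force: [-3.7, 1.7, 14.4]
width: 0.0143
gripper_force: 100.4
clock: 17.65
position: [0.5447, -0.1689, 0.0845]
ee_rot: [0.001, 0.673, 0.74, 0.0]
contact_force: [-5.4, 2.3, 21.1]
width: 0.0144
gripper_force: 101.4
```

```bash
python3 - <<'E'
from h import *
im=imaging.get_image("scene");cv2.imwrite("pics/end.png",cv2.resize(im[150:330,250:490],None,fx=3,fy=3)[:,:,::-1]);s=get_state();print(s["position"],s["contact_force"],s["moment"])
E
```

```text
[ 0.5446718  -0.16887565  0.0845283 ] [-5.47339025  3.73292528 21.76279768] [0.43594597 1.07825177 0.01740603]
```

View pics/end.png

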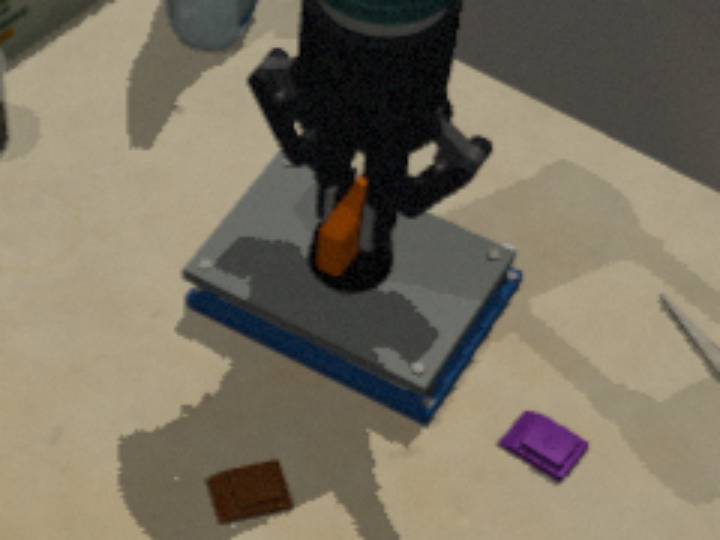

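The cover sits level and square on the carrier, with the grip held at (340,230) in the crop. The force is up against the stop, so I'm handing in.

```bash
python3 -c "from rig import ticket; print(ticket.sign_off())"
```

```text
the job is handed in; nothing more can be done
None
```

I handed the job in at about 18 s; no verdict was shown: both cassettes lie in their near-row outlines, and the cover is on the dowel, still gripped and held down against the rail stop with about 21 N.

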